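# Fetch the carved dish from behind the tall pieces in a storage tray

## Robot

A 6-joint arm with a two-finger parallel gripper is mounted at the origin on the work surface. World frame = base frame: x ahead of the robot, y to its left, z up, the work surface at z = 0. Lengths are in mm, angles in rad, forces in N, time in s.
With the tool pointing down it reaches from about 275 to 750 mm from the base axis. Payload 10.2 kg.
Tool frame: the origin (TCP) lies where the fingers leave the gripper's body, on its centre line; the fingertips stand 73 mm ahead of it and the grasp point (between the pads) lies 54 mm ahead of it; z points along the fingers, y is the line along which they close (so a half turn about z gives the same grasp; the last joint's range is limited). The gripper opens to 85 mm and grips with 20 to 120 N. Pads are 22 mm wide; open, the fingers measure 114 mm over their backs; the gripper's body (76 mm by 85 mm) begins 54 mm behind the grasp point. The pads swing forward as they close: fully open they stand 13 mm farther back than shut.
Start: joints at [-1.421, 0.313, 1.498, -0, 1.331, -0.223], TCP at [191.206, -488.95, 303.894] pointing down, gripper open.
Joint ranges: [-2.94, 2.94], [-0.97, 2.17], [0.19, 2.56], [-1.23, 4.37], [0.02, 3.11], [-2.88, 2.88]. Speed limits (rad/s): [2.39, 2.39, 3.01, 3.14, 3.14, 3.14].

## Interface

Orientations are given as a unit quaternion [w, x, y, z].
In Python, from rig import ctrl gives the robot as it stands.
- The arm moves only by the shell command python3 -m creep 'ROWS' [OPENING] [FORCE]. ROWS is JSON, a list that holds one entry, the list of rows, each a list of 6 numbers: the shift along the world's x, y, z in units of 25 mm (1.0 is 25 mm), then the turn, a rotation vector about the world's x, y, z in units of 5 degrees (1.0 is 5 degrees). In form: [[[x, y, z, ax, ay, az], ...]]. A call has 1 to 20 rows; each row is the pose to reach, as a shift and turn from the pose commanded when the call began; what a row does not reach only later rows make up. A row lasts 1/12 s, in which the tool goes at most 41.7 mm and 7.16 degrees, less where a joint would pass 70% of its speed; a pose out of reach is approached as far as the arm can. A call with a gripper value outside its range is refused whole. OPENING is the finger opening in mm, from 0 to 85.4, set as the call begins (- or left out, the last holds). The fingers move at their own pace and stop on an object; FORCE is the grip in N (left out, the last holds). Time passes only in rows, so rows that repeat a pose let the fingers close. It gives the time, the measured TCP pose, the force, the opening and the grip force at its end, in the units of the state.
- ctrl.sense(): the state, without advancing time (a new reading comes with each control period).
- ctrl.capture(name): name is "scene" or "top" or "wrist"; returns a dict with "image" (384x512x3 uint8, red, green, blue), "fx", "fy", "cx", "cy" (pixels), "R" (3x3) and "t" (3): a world point X has camera coordinates R X + t. Camera axes: x right, y down, z forward; pixel columns grow to the right and rows downward; lengths in mm; the calibration is good to about 2 mm. A picture is of the moment at which its call begins. There is no depth.
- ctrl.finish_job(): hands the job in; it is judged then, once.
The state is a dict: "time_s": time; "joints": joint angles; "dq": joint speeds; "tau": joint torques, N m; "eef_pos": TCP position; "ee_rot": TCP orientation; "force": force on the tool from outside, world axes, zero at the start; "wrist_torque": the same for the moment, N m; "grip_width": opening from 0.0 (shut) to 1.0 (fully open); "grip_force": force on a finger pad.
Only numpy, scipy, OpenCV 4.12 (cv2) and the standard library are available. Lean on these libraries where they do the work, as an engineer would, in place of code of your own. Each camera call takes 0.05 s, during which the arm holds its last target. There are 200 camera calls.

## Task

The small carved dish in the storage tray stands behind three tall pieces, too close to them to be taken safely. Stand the three tall pieces on the grey carrying board first, then lay the dish the right way up in the middle of the black examination tray, lengthwise with it, and only then stand each tall piece back on its own foam pad in the storage tray, centred and upright. These are museum pieces: set each one down before letting go of it, and never drop one or knock one over.

Things in the scene. Friction and masses are not known exactly. Their poses are not given: they have to be found in the camera images.
- basket: Loose tall round coiled basket, brown with pale bands, lid fixed on: body 70 mm in diameter, 100 mm high, straight sided; on the lid an upright wooden knob 24 mm in diameter, 100 to 130 mm above the foot, by which it is lifted. 0.14 to 0.28 kg. Origin: centre of its underside, z up its axis. Starts centred on basket_pad.
- box: Loose tall square wooden box, lid fixed on: body 60 x 60 mm, 90 mm high; lid 66 x 66 mm up to 102 mm; on it a bar handle 18 mm thick (box x), 44 mm long (box y), 102 to 130 mm above the foot, by which it is lifted. 0.18 to 0.35 kg. Origin: centre of its underside, z up, x and y square to its sides. Starts centred on box_pad, about square with the storage tray (its x along the tray's x).
- bottle: Loose reddish earthenware bottle, closed: body 56 mm in diameter up to 88 mm, shoulder up to 104 mm, straight neck 24 mm in diameter from 104 to 136 mm above the foot, by which it is lifted. 0.2 to 0.4 kg. Origin: centre of its underside, z up its axis. Starts centred on bottle_pad.
- dish: Loose boat-shaped open wooden dish, dark: 121 mm long (its x, a prow at each end), 50 mm wide (its y), walls 6 mm thick and 36 mm high, prows 42 mm. Long walls upright and parallel over the middle 70 mm: grip across the width. 0.08 to 0.17 kg. Origin: centre of its underside, z up. Starts on the storage tray's floor, length along the tray's y, 7 to 20 mm beyond the row of tall pieces.
- basket_pad: Fixed round white foam pad, 78 mm in diameter, 4 mm thick, on the storage tray's floor: the basket's own place; its rim shows around the basket. Origin: centre of its underside; its top is 4 mm above that, 9 mm above the table.
- box_pad: Fixed square white foam pad, 74 x 74 mm, 4 mm thick, on the storage tray's floor: the box's own place; its rim shows around the box. Origin: centre of its underside; its top is 4 mm above that, 9 mm above the table. Its sides are square with the tray.
- bottle_pad: Fixed round white foam pad, 66 mm in diameter, 4 mm thick, on the storage tray's floor: the bottle's own place; its rim shows around the bottle. Origin: centre of its underside; its top is 4 mm above that, 9 mm above the table. The three pads stand in a row along the tray's y, 84 mm apart, in any order.
- storage_tray: Fixed open tray of grey board, outside 190 mm (its x, away from the robot) x 274 mm (its y) x 45 mm high, walls and floor 5 mm thick. Origin: centre of its underside, on the table. Pads at x = -45 mm, dish near x = +26 mm. A whorl (36 mm wide, 14 high) and a vial (22 mm wide, 42 high) stay in its far corners, y about +/-110 mm.
- carry_board: Fixed flat carrying board with a grey padded top, 300 mm (its x) x 130 mm (its y) x 12 mm thick, bare: the side area, left or right of the storage tray. Origin: centre of its underside, on the table; its top is 12 mm above that.
- exam_tray: Fixed shallow black open tray, outside 200 mm (its x) x 130 mm (its y) x 16 mm high, walls and floor 4 mm thick, bare, on the other side of the storage tray. Origin: centre of its underside, on the table.

How it is judged (in metres and radians):
On the way, in this order (a step that is already met when the one before it is completed fails the run):
1. all three tall pieces stand upright on the carrying board, at rest (x of basket in the frame of carry_board between -0.148 and 0.148 m and y of basket in the frame of carry_board between -0.063 and 0.063 m and z of basket in the frame of carry_board between 0.006 and 0.018 m and angle between each of basket, box, bottle's own z axis and vertical below 0.12 rad and linear speed of each of basket, box, bottle below 0.03 m/s and angular speed of each of basket, box, bottle below 0.3 rad/s and x of box in the frame of carry_board between -0.148 and 0.148 m and y of box in the frame of carry_board between -0.063 and 0.063 m and z of box in the frame of carry_board between 0.006 and 0.018 m and x of bottle in the frame of carry_board between -0.148 and 0.148 m and y of bottle in the frame of carry_board between -0.063 and 0.063 m and z of bottle in the frame of carry_board between 0.006 and 0.018 m), for 0.2 s.
2. the dish lies flat in the middle of the examination tray, lengthwise, at rest, while the tall pieces still stand on the carrying board (all of step 1 and horizontal distance between dish and exam_tray below 0.015 m and z of dish in the frame of exam_tray below 0.01 m and angle between dish's own z axis and vertical below 0.12 rad and angle between the x axis of dish and the x axis of exam_tray, either way round below 0.2 rad and linear speed of dish below 0.03 m/s and angular speed of dish below 0.3 rad/s), for 0.2 s.
At the end, for the whole second after the job is handed in: Dish upright on the examination tray's floor, centred within 15 mm and lengthwise within 0.2 rad; basket, box and bottle each upright (0.12 rad) on its own pad in the storage tray, centred within 12 mm; all released and at rest (horizontal distance between dish and exam_tray below 0.015 m and z of dish in the frame of exam_tray below 0.01 m and angle between each of dish, basket, box, bottle's own z axis and vertical below 0.12 rad and angle between the x axis of dish and the x axis of exam_tray, either way round below 0.2 rad and linear speed of each of dish, basket, box, bottle below 0.03 m/s and angular speed of each of dish, basket, box, bottle below 0.3 rad/s and horizontal distance between basket and basket_pad below 0.012 m and z of basket in the frame of basket_pad below 0.01 m and horizontal distance between box and box_pad below 0.012 m and z of box in the frame of box_pad below 0.01 m and horizontal distance between bottle and bottle_pad below 0.012 m and z of bottle in the frame of bottle_pad below 0.01 m); the robot touches nothing.
It fails at once if a tall piece or the dish tips over (leans more than 0.5 rad) (angle between any of basket, box, bottle, dish's own z axis and vertical above 0.5 rad).
It fails at once if the dish is taken from its place while a tall piece still stands on its pad (distance of dish from where it was at the start of the episode above 0.05 m and horizontal distance between dish and exam_tray above 0.08 m and (horizontal distance between basket and basket_pad below 0.03 m or horizontal distance between box and box_pad below 0.03 m or horizontal distance between bottle and bottle_pad below 0.03 m)).
It fails at once if a piece is dropped: its underside is over 26 mm above the table and nothing touches it ((height (world z) of basket above 0.026 m and contact force between basket and anything else below 0.02 N) or (height (world z) of box above 0.026 m and contact force between box and anything else below 0.02 N) or (height (world z) of bottle above 0.026 m and contact force between bottle and anything else below 0.02 N) or (height (world z) of dish above 0.026 m and contact force between dish and anything else below 0.02 N)).
It also fails if it takes over 138 s, if anything falls off the work surface, if the arm or the gripper's body presses on something with over 40 N, if the wrist force passes 120 N, or if a joint passes its speed limit or range.

## Working session

There is one attempt and no reset: what is moved stays moved. The work goes in short steps, Python scripts to look and compute and a shell command to move; the robot and the scene stay as the last step left them, time stands still between calls to the robot, and variables do not carry over. Pictures are saved under pics/ and viewed, at most 14 in all, crops included, and the job is handed in when it is done.

```bash
mkdir -p pics; ls; cat > h.py <<'E'
import numpy as np, cv2, json
from rig import ctrl
def snap(cam,name):
    c=ctrl.capture(cam); np.savez(''+name+'.npz',**{k:np.array(v) for k,v in c.items()})
    cv2.imwrite('pics/'+name+'.png',cv2.cvtColor(c['image'],cv2.COLOR_RGB2BGR)); return c
def load(name): return dict(np.load(''+name+'.npz'))
def crop(name,x0,y0,w,h,s,out):
    im=cv2.imread('pics/'+name+'.png')[y0:y0+h,x0:x0+w]
    cv2.imwrite('pics/'+out+'.png',cv2.resize(im,None,fx=s,fy=s,interpolation=cv2.INTER_CUBIC))
def back(c,u,v,z):
    d=c['R'].T@np.array([(u-c['cx'])/c['fx'],(v-c['cy'])/c['fy'],1.0]); o=-c['R'].T@c['t']
    return o+d*(z-o[2])/d[2]
def proj(c,X):
    p=c['R']@np.array(X,float)+c['t']; return np.array([c['fx']*p[0]/p[2]+c['cx'],c['fy']*p[1]/p[2]+c['cy']])
E
python3 - <<'E'
from h import *
for n in ('scene','top'):
    c=snap(n,n+'0'); print(n,-c['R'].T@c['t'],c['R'][2],c['fx'])
s=ctrl.sense(); print(s['time_s'],s['eef_pos'],s['ee_rot'],s['force'],s['grip_width'])
a=cv2.imread('pics/top0.png');cv2.imwrite('pics/top0b.png',cv2.resize(a,None,fx=1.5625,fy=1.5625,interpolation=cv2.INTER_CUBIC))
E
```

```text
pics
scene [1025.60915635  163.11870897  553.69515097] [-0.68179045 -0.2041199  -0.70249331] 347.1335128317354
top [ 4.08992128e+02 -1.26310827e-01  7.17050470e+02] [ 0.19368081  0.01044752 -0.98100897] 349.60420232958467
0.1 [ 191.20201109 -488.7862077   303.39451087] [-5.82536375e-04  9.82673781e-01  1.85342656e-01  2.58141353e-05] [ 0.70635292 -0.11166745 -0.69036872] 1.000254464533238
```

View pics/top0b.png

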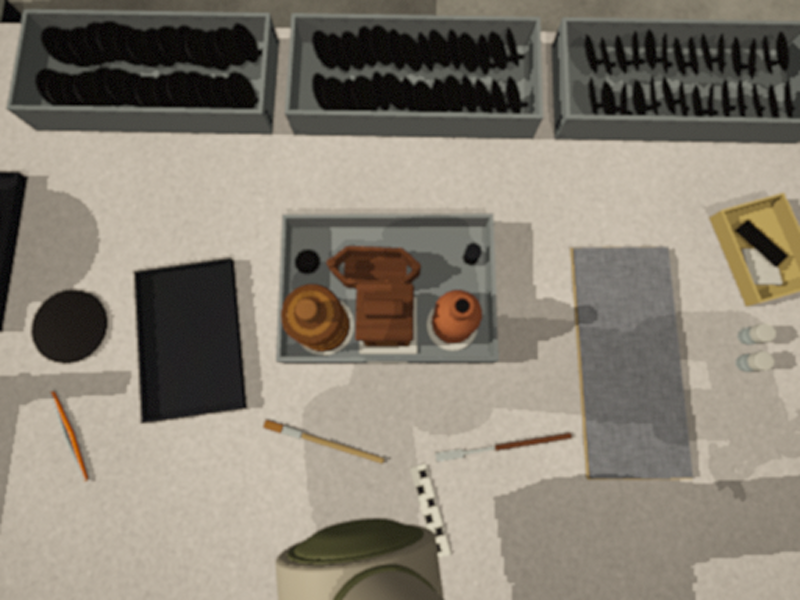

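View pics/scene0.png

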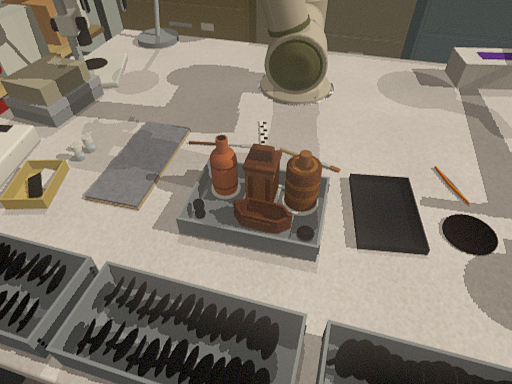

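The top view shows the basket at (310,315), the box at (385,310) and the bottle at (456,315). The dish is at (373,265), the exam tray on the left and the board on the right. I'll enlarge a few areas.

```bash
python3 - <<'E'
from h import *
crop('top0',170,130,155,110,5,'c1')
a=cv2.imread('pics/top0.png')
p=[cv2.resize(a[155:280,x:x+95],None,fx=4.2,fy=4.2,interpolation=cv2.INTER_CUBIC) for x in (75,355)]
cv2.imwrite('pics/c2.png',np.hstack(p))
crop('scene0',170,125,170,130,4.6,'c3')
E
```

```text
(no output)
```

View pics/c1.png

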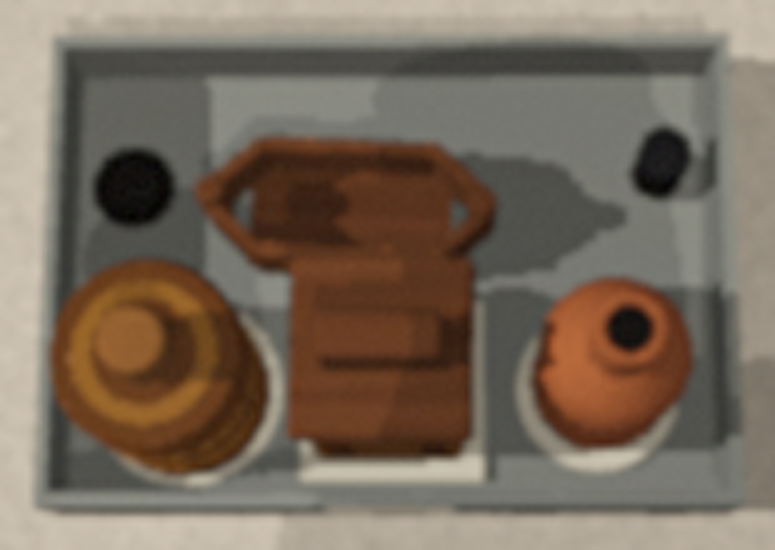

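View pics/c2.png

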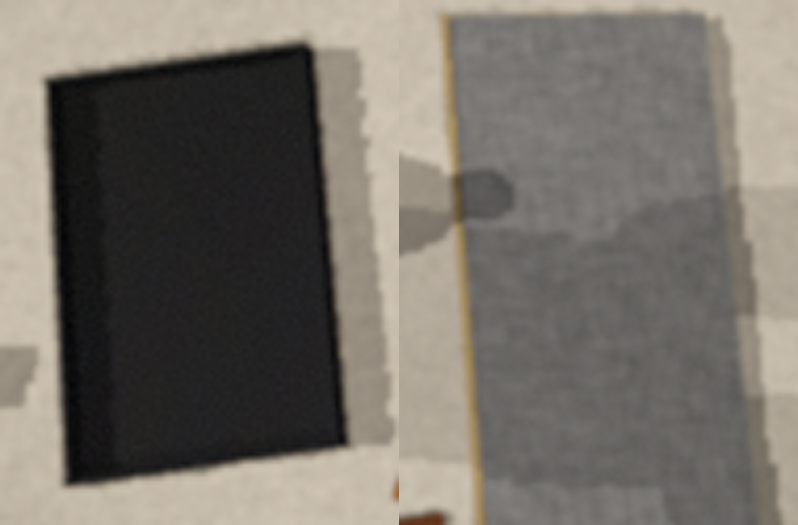

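View pics/c3.png

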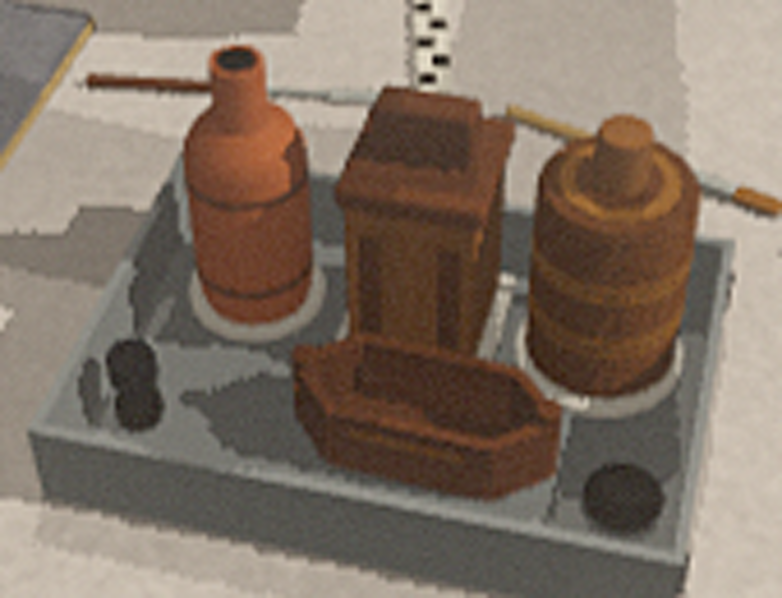

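The crops give me the corners, pads, knob tops and dish tips. Next I fit the poses from them.

```bash
cat > m.py <<'E'
from h import *
from scipy.optimize import least_squares
T=load('top0');S=load('scene0')
def P1(u,v): return (170+(u+.5)/5-.5,130+(v+.5)/5-.5)
def P2(u,v): return (75+(u+.5)/4.2-.5,155+(v+.5)/4.2-.5) if u<399 else (355+(u-399+.5)/4.2-.5,155+(v+.5)/4.2-.5)
def P3(u,v): return (170+(u+.5)/4.6-.5,125+(v+.5)/4.6-.5)
def P0(u,v): return (u/1.5625-.2,v/1.5625-.2)
def fit(obs,p0):
    def W(p,l): c,s=np.cos(p[2]),np.sin(p[2]); return [p[0]+c*l[0]-s*l[1],p[1]+s*l[0]+c*l[1],l[2]]
    f=lambda p:np.concatenate([proj(c,W(p,l))-np.array(px) for c,px,l in obs])
    r=least_squares(f,p0,x_scale=[100,100,.1],loss='soft_l1'); return r.x.round(3),r.fun.reshape(-1,2).round(1).tolist()
def ex(n,o,p): x,e=fit(o,p); print(n,x,e)
if __name__=='__main__':
    ex('storage',[(T,P1(53,38),(95,137,45)),(T,P1(726,38),(95,-137,45)),(T,P1(35,507),(-95,137,22)),(T,P1(743,509),(-95,-137,22)),
       (S,P3(32,433),(95,-137,45)),(S,P3(688,558),(95,137,45)),(S,P3(735,242),(-95,137,45)),
       (T,P1(300,481),(-82,37,9)),(T,P1(487,481),(-82,-37,9))],[570,0,0])
    ex('exam',[(T,P2(46,80),(100,65,16)),(T,P2(67,485),(-100,65,10)),(T,P2(308,43),(100,-65,10)),(T,P2(346,443),(-100,-65,0))],[520,250,0])
    ex('board',[(T,P2(452,16),(150,65,12)),(T,P2(706,13),(150,-65,12)),(T,P0(588,477),(-150,65,12)),(T,P0(692,475),(-150,-65,12))],[520,-200,0])
    ex('basket',[(T,P1(130,340),(0,0,139)),(S,P3(628,133),(0,0,139))],[530,80,0])
    ex('bottle',[(T,P1(630,328),(0,0,145)),(S,P3(238,60),(0,0,145))],[530,-80,0])
    ex('boxh',[(T,P1(315,308),(9,22,139)),(T,P1(438,308),(9,-22,139)),(T,P1(315,360),(-9,22,139)),(T,P1(438,360),(-9,-22,139))],[530,0,0])
    ex('boxlid',[(T,P1(290,260),(33,33,111)),(T,P1(471,260),(33,-33,111)),(T,P1(288,438),(-33,33,111)),(T,P1(472,440),(-33,-33,111))],[530,0,0])
    ex('dish',[(T,P1(198,188),(0,60,47)),(T,P1(494,204),(0,-60,47)),(T,P1(258,138),(25,35,41)),(T,P1(440,148),(25,-35,41)),(S,P3(295,355),(0,-60,47)),(S,P3(558,408),(0,60,47))],[590,10,0])
E
python3 m.py
```

```text
storage [5.53615e+02 2.87050e+01 2.80000e-02] [[-0.9, 0.0], [0.1, -1.0], [1.7, 1.5], [-1.5, 0.2], [-1.2, -0.2], [-0.8, 1.6], [-0.1, -0.3], [-0.2, 0.4], [-1.0, 0.2]]
exam [4.86556e+02 2.86446e+02 1.62000e-01] [[-0.9, -1.3], [-0.0, 0.3], [0.2, -0.3], [0.5, 0.9]]
board [ 4.74880e+02 -2.85667e+02  2.30000e-02] [[-1.1, -2.6], [0.8, -2.1], [-0.5, 0.8], [0.7, 2.1]]
basket [506.189 111.348   0.   ] [[-0.6, -0.1], [-0.6, -0.4]]
bottle [511.876 -56.228   0.   ] [[-0.4, 0.4], [-0.6, 0.4]]
boxh [5.09781e+02 2.76010e+01 2.10000e-02] [[-0.7, -0.1], [0.8, -0.1], [-0.9, 0.1], [0.8, 0.1]]
boxlid [5.09496e+02 2.74820e+01 2.10000e-02] [[-0.4, -0.6], [0.6, -0.7], [-0.7, 0.8], [0.5, 0.4]]
dish [ 5.80238e+02  4.62440e+01 -2.70000e-02] [[-0.9, 0.5], [0.4, 0.1], [0.8, -0.2], [-0.8, -0.6], [-0.8, -1.4], [0.4, 0.5]]
```

```bash
python3 -m creep '[[[4,5,0,0,0,5],[8,11,0,0,0,9],[12.8,17.3,0,0,0,14],[12.8,17.3,0,0,0,14],[12.8,17.3,0,0,0,14],[12.8,17.3,0,0,0,14],[12.8,17.3,0,0,0,14],[12.8,17.3,0,0,0,14],[12.8,17.3,0,0,0,14],[12.8,17.3,0,0,0,14],[12.8,17.3,0,0,0,14],[12.8,17.3,0,0,0,14],[12.8,17.3,0,0,0,14],[12.8,17.3,0,0,0,14],[12.8,17.3,0,0,0,14],[12.8,17.3,0,0,0,14],[12.8,17.3,0,0,0,14],[12.8,17.3,0,0,0,14],[12.8,17.3,0,0,0,14],[12.8,17.3,0,0,0,14]]]' 70 40
python3 - <<'E'
from h import *
c=snap('wrist','w1'); s=ctrl.sense(); print(s['time_s'],s['eef_pos'],s['ee_rot'],s['grip_width'],s['force'])
for n,p in (('neck',(511.5,-56.4,145)),('box',(509.5,27.5,139))): print(n,proj(c,p))
E
```

```text
time_s: 1.77
eef_pos: [511.0, -57.1, 304.0]
ee_rot: [0.0, 0.699, 0.715, 0.0]
force: [-0.9, -0.5, -0.1]
grip_width: 0.819
grip_force: 0.0
1.8167 [511.04278142 -56.95513298 304.01603295] [9.34468470e-05 6.99000784e-01 7.15120895e-01 2.49847633e-05] 0.8169121183471879 [ 0.6763042  -1.27117333  0.70458787]
neck [252.44212907 191.63137277]
box [252.37341006  77.83604268]
```

View pics/w1.png

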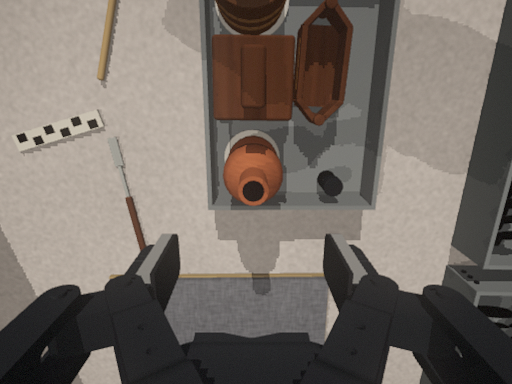

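The wrist picture shows the bottle neck at (253,190) and the box handle at (254,76), both within 2 px of prediction. I'm going down to grip the bottle.

```bash
python3 -m creep '[[[0.03,0.03,-1,0,0,0],[0.03,0.03,-2,0,0,0],[0.03,0.03,-3,0,0,0],[0.03,0.03,-3.8,0,0,0],[0.03,0.03,-4.3,0,0,0],[0.03,0.03,-4.55,0,0,0],[0.03,0.03,-4.55,0,0,0],[0.03,0.03,-4.55,0,0,0],[0.03,0.03,-4.55,0,0,0]]]' 70 40
python3 -m creep '[[[0,0,0,0,0,0],[0,0,0,0,0,0],[0,0,0,0,0,0],[0,0,0,0,0,0],[0,0,0,0,0,0],[0,0,0,0,0,0],[0,0,0,0,0,0],[0,0,0,0,0,0],[0,0,0,0,0,0],[0,0,0,0,0,0]]]' 5 40
```

```text
time_s: 2.57
eef_pos: [512.4, -55.9, 191.2]
ee_rot: [0.001, 0.699, 0.715, 0.0]
force: [1.5, 0.1, 0.8]
grip_width: 0.818
grip_force: 0.0
time_s: 3.4
eef_pos: [512.1, -55.7, 190.5]
ee_rot: [0.0, 0.699, 0.715, 0.0]
force: [0.9, 0.3, 5.5]
grip_width: 0.268
grip_force: 39.5
```

```bash
python3 -m creep '[[[0,0,0.2,0,0,0],[0,0,0.6,0,0,0],[0,0,1.2,0,0,0],[0,0,1.8,0,0,0],[0,0,2.4,0,0,0],[0.1,-0.3,2.8,0,0,0],[0.3,-1,2.8,0,0,0],[0.5,-2,2.8,0,0,0],[0.8,-3,2.8,0,0,0],[1,-4,2.8,0,0,0],[1.3,-5,2.8,0,0,0],[1.5,-6,2.8,0,0,0],[1.8,-7,2.8,0,0,0],[2,-8,2.8,0,0,0],[2.2,-8.7,2.8,0,0,0],[2.3,-9.1,2.8,0,0,0],[2.3,-9.1,2.8,0,0,0],[2.3,-9.1,2.8,0,0,0]]]'
python3 -m creep '[[[0,0,-0.4,0,0,0],[0,0,-1,0,0,0],[0,0,-1.6,0,0,0],[0,0,-2.1,0,0,0],[0,0,-2.4,0,0,0],[0,0,-2.5,0,0,0],[0,0,-2.5,0,0,0],[0,0,-2.5,0,0,0]]]'
```

```text
time_s: 4.9
eef_pos: [569.3, -282.7, 259.9]
ee_rot: [-0.001, 0.699, 0.715, 0.0]
force: [-0.0, 0.3, -4.5]
grip_width: 0.268
grip_force: 39.7
time_s: 5.57
eef_pos: [569.7, -283.0, 198.3]
ee_rot: [0.0, 0.699, 0.716, 0.0]
force: [-0.7, 0.1, -3.3]
grip_width: 0.273
grip_force: 39.6
```

```bash
python3 -m creep '[[[0,0,-0.08,0,0,0],[0,0,-0.13,0,0,0],[0,0,-0.16,0,0,0],[0,0,-0.16,0,0,0],[0,0,-0.16,0,0,0]]]'
python3 -m creep '[[[0,0,-0.04,0,0,0],[0,0,-0.04,0,0,0],[0,0,-0.04,0,0,0]]]'
```

```text
time_s: 5.98
eef_pos: [569.5, -283.3, 193.7]
ee_rot: [0.0, 0.699, 0.715, -0.0]
force: [0.3, 0.5, -2.5]
grip_width: 0.266
grip_force: 39.8
time_s: 6.23
eef_pos: [569.6, -283.3, 193.6]
ee_rot: [0.001, 0.699, 0.715, 0.0]
force: [-1.5, 1.3, 5.4]
grip_width: 0.266
grip_force: 40.5
```

```bash
python3 -m creep '[[[0,0,0,0,0,0],[0,0,0,0,0,0],[0,0,0,0,0,0],[0,0,0,0,0,0],[0,0,0,0,0,0],[0,0,0,0,0,0]]]' 60
python3 -m creep '[[[0,0,0.4,0,0,0],[0,0,1,0,0,0],[0,0,2,0,0,0],[-0.2,1,2.4,0,0,0],[-0.5,2.2,2.4,0,0,0],[-0.8,3.6,2.4,0,0,0],[-1,5,2.4,0,0,0],[-1.3,6.4,2.4,0,0,0],[-1.6,7.8,2.4,0,0,0],[-1.8,9.2,2.4,0,0,0],[-2,10.5,2.4,0,0,0],[-2.2,11.5,2.4,0,0,0],[-2.38,12.2,2.4,0,0,0],[-2.38,12.44,2.4,0,0,0],[-2.38,12.44,2.4,0,0,0],[-2.38,12.44,2.4,0,0,0]]]'
python3 - <<'E'
from h import *
c=snap('scene','s1'); crop('s1',0,90,340,200,2.3,'s1b')
E
```

```text
time_s: 6.73
eef_pos: [569.5, -283.2, 192.5]
ee_rot: [-0.0, 0.699, 0.715, -0.0]
force: [-0.1, 0.8, -0.3]
grip_width: 0.701
grip_force: 0.0
time_s: 8.07
eef_pos: [510.3, 27.3, 253.0]
ee_rot: [0.0, 0.699, 0.715, 0.0]
force: [-0.5, -0.1, 0.7]
grip_width: 0.702
grip_force: 0.0
```

View pics/s1b.png

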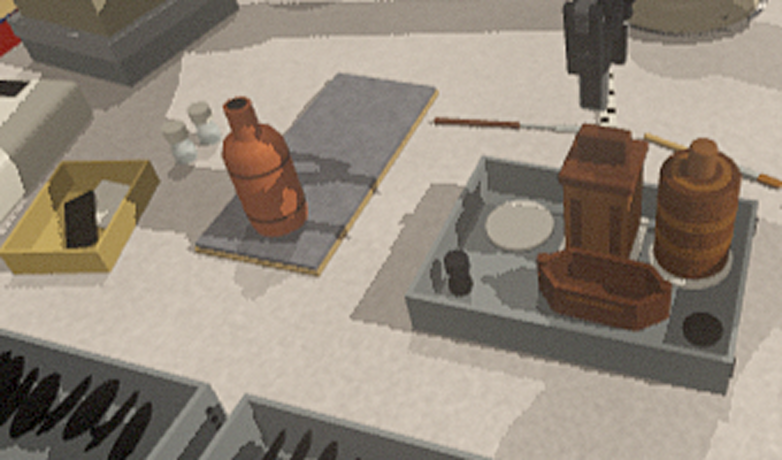

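The bottle's mouth is at (237,103) and its foot at about (276,222). I'll check that this lean is only perspective.

```bash
python3 - <<'E'
from h import *
c=load('s1')
for z in (12,148): 
    p=proj(c,(569.6,-283.2,z)); print(((p-[0,90])*2.3).round())
E
python3 -m creep '[[[0,0,-0.7,0,0,0],[0,0,-1.4,0,0,0],[0,0,-2,0,0,0],[0,0,-2.4,0,0,0],[0,0,-2.64,0,0,0],[0,0,-2.64,0,0,0],[0,0,-2.64,0,0,0]]]'
python3 -m creep '[[[0,0,0,0,0,0],[0,0,0,0,0,0],[0,0,0,0,0,0],[0,0,0,0,0,0],[0,0,0,0,0,0],[0,0,0,0,0,0],[0,0,0,0,0,0],[0,0,0,0,0,0],[0,0,0,0,0,0]]]' 5 40
```

```text
[280. 218.]
[236. 104.]
time_s: 8.7
eef_pos: [510.3, 27.4, 187.0]
ee_rot: [0.0, 0.699, 0.715, 0.0]
force: [0.5, -0.8, 0.6]
grip_width: 0.7
grip_force: 0.0
time_s: 9.45
eef_pos: [510.3, 27.8, 187.2]
ee_rot: [0.001, 0.699, 0.715, 0.0]
force: [0.7, -0.1, 6.0]
grip_width: 0.206
grip_force: 41.0
```

```bash
python3 -m creep '[[[0,0,0.2,0,0,0],[0,0,0.6,0,0,0],[0,0,1.2,0,0,0],[0,0,1.8,0,0,0],[0,0,2.4,0,0,0],[-0.1,-0.3,2.8,0,0,0],[-0.4,-1,2.8,0,0,0],[-0.8,-2,2.8,0,0,0],[-1.3,-3.1,2.8,0,0,0],[-1.8,-4.3,2.8,0,0,0],[-2.3,-5.5,2.8,0,0,0],[-2.8,-6.7,2.8,0,0,0],[-3.3,-7.9,2.8,0,0,0],[-3.8,-9.1,2.8,0,0,0],[-4.3,-10.3,2.8,0,0,0],[-4.7,-11.4,2.8,0,0,0],[-5,-12.2,2.8,0,0,0],[-5.2,-12.6,2.8,0,0,0],[-5.2,-12.6,2.8,0,0,0],[-5.2,-12.6,2.8,0,0,0]]]'
python3 -m creep '[[[0,0,-0.4,0,0,0],[0,0,-1,0,0,0],[0,0,-1.6,0,0,0],[0,0,-2.1,0,0,0],[0,0,-2.4,0,0,0],[0,0,-2.55,0,0,0],[0,0,-2.6,0,0,0],[0,0,-2.6,0,0,0],[0,0,-2.65,0,0,0],[0,0,-2.65,0,0,0]]]'
```

```text
time_s: 11.12
eef_pos: [379.7, -287.0, 256.6]
ee_rot: [-0.0, 0.699, 0.715, 0.0]
force: [1.0, 0.1, -4.1]
grip_width: 0.2
grip_force: 39.8
time_s: 11.95
eef_pos: [380.1, -287.3, 190.7]
ee_rot: [0.0, 0.699, 0.715, -0.0]
force: [-0.4, -0.3, -2.5]
grip_width: 0.203
grip_force: 39.8
```

```bash
python3 -m creep '[[[0,0,-0.04,0,0,0],[0,0,-0.04,0,0,0],[0,0,-0.04,0,0,0]]]'
python3 -m creep '[[[0,0,-0.04,0,0,0],[0,0,-0.04,0,0,0],[0,0,-0.04,0,0,0]]]'
```

```text
time_s: 12.2
eef_pos: [380.2, -287.5, 190.2]
ee_rot: [0.001, 0.699, 0.715, -0.0]
force: [0.1, 1.7, 6.1]
grip_width: 0.202
grip_force: 40.9
time_s: 12.45
eef_pos: [380.3, -287.5, 190.2]
ee_rot: [0.001, 0.699, 0.715, -0.0]
force: [-2.7, 3.9, 17.4]
grip_width: 0.203
grip_force: 42.7
```

```bash
python3 -m creep '[[[0,0,0.04,0,0,0],[0,0,0.04,0,0,0],[0,0,0.04,0,0,0],[0,0,0.04,0,0,0],[0,0,0.04,0,0,0],[0,0,0.04,0,0,0]]]' 60
python3 -m creep '[[[0,0,0.4,0,0,0],[0,0,1,0,0,0],[0,0,2,0,0,0],[0.2,0.8,2.6,0,0,0],[0.6,2,2.6,0,0,0],[1,3.4,2.6,0,0,0],[1.5,4.8,2.6,0,0,0],[2,6.2,2.6,0,0,0],[2.4,7.6,2.6,0,0,0],[2.9,9,2.6,0,0,0],[3.3,10.4,2.6,0,0,0],[3.7,11.8,2.6,0,0,0],[4.1,13,2.6,0,0,0],[4.5,14.2,2.6,0,0,0],[4.8,15.2,2.6,0,0,0],[5.05,15.96,2.6,0,0,0],[5.05,15.96,2.6,0,0,0],[5.05,15.96,2.6,0,0,0]]]'
python3 - <<'E'
from h import *
c=snap('wrist','w2'); print(proj(c,(506.5,111.4,139)))
E
```

```text
time_s: 12.95
eef_pos: [379.9, -287.2, 189.2]
ee_rot: [-0.0, 0.699, 0.715, 0.0]
force: [-0.1, 0.8, 0.5]
grip_width: 0.705
grip_force: 0.0
time_s: 14.45
eef_pos: [506.2, 112.4, 254.8]
ee_rot: [0.0, 0.698, 0.716, 0.0]
force: [-0.5, -0.5, -0.1]
grip_width: 0.703
grip_force: 0.0
[252.28012472 214.14348322]
```

View pics/w2.png

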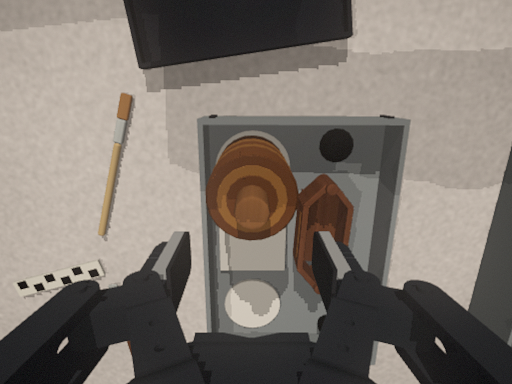

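The knob is at (253,212), about 1 mm from prediction. I'm lowering and gripping it.

```bash
python3 -m creep '[[[0.02,0,-0.7,0,0,0],[0.02,0,-1.4,0,0,0],[0.02,0,-2,0,0,0],[0.02,0,-2.4,0,0,0],[0.02,0,-2.7,0,0,0],[0.02,0,-2.7,0,0,0],[0.02,0,-2.7,0,0,0]]]'
python3 -m creep '[[[0,0,0,0,0,0],[0,0,0,0,0,0],[0,0,0,0,0,0],[0,0,0,0,0,0],[0,0,0,0,0,0],[0,0,0,0,0,0],[0,0,0,0,0,0],[0,0,0,0,0,0],[0,0,0,0,0,0]]]' 5 40
```

```text
time_s: 15.08
eef_pos: [506.9, 111.5, 187.3]
ee_rot: [0.0, 0.699, 0.715, 0.0]
force: [0.2, -0.7, 0.3]
grip_width: 0.705
grip_force: 0.0
time_s: 15.83
eef_pos: [506.9, 111.8, 187.6]
ee_rot: [0.0, 0.699, 0.715, 0.0]
force: [-2.9, -0.2, 6.1]
grip_width: 0.266
grip_force: 39.1
```

```bash
python3 -m creep '[[[0,0,0.2,0,0,0],[0,0,0.6,0,0,0],[0,0,1.2,0,0,0],[0,0,1.8,0,0,0],[0,0,2.4,0,0,0],[-0.1,-0.4,2.8,0,0,0],[-0.2,-1.2,2.8,0,0,0],[-0.3,-2.3,2.8,0,0,0],[-0.4,-3.6,2.8,0,0,0],[-0.6,-5,2.8,0,0,0],[-0.8,-6.4,2.8,0,0,0],[-1,-7.8,2.8,0,0,0],[-1.2,-9.2,2.8,0,0,0],[-1.28,-10.6,2.8,0,0,0],[-1.28,-12,2.8,0,0,0],[-1.28,-13.3,2.8,0,0,0],[-1.28,-14.5,2.8,0,0,0],[-1.28,-15.4,2.8,0,0,0],[-1.28,-15.9,2.8,0,0,0],[-1.28,-15.9,2.8,0,0,0]]]'
python3 -m creep '[[[0,0,0,0,0,0],[0,0,-0.4,0,0,0],[0,0,-1,0,0,0],[0,0,-1.6,0,0,0],[0,0,-2.1,0,0,0],[0,0,-2.4,0,0,0],[0,0,-2.55,0,0,0],[0,0,-2.6,0,0,0],[0,0,-2.65,0,0,0],[0,0,-2.65,0,0,0]]]'
```

```text
time_s: 17.5
eef_pos: [474.0, -287.9, 256.7]
ee_rot: [-0.0, 0.7, 0.715, -0.0]
force: [0.8, 0.4, -2.3]
grip_width: 0.262
grip_force: 39.5
time_s: 18.33
eef_pos: [474.9, -285.6, 191.0]
ee_rot: [0.0, 0.699, 0.716, 0.0]
force: [-0.3, -0.3, -2.6]
grip_width: 0.264
grip_force: 39.5
```

```bash
python3 -m creep '[[[0,0,-0.04,0,0,0],[0,0,-0.04,0,0,0],[0,0,-0.04,0,0,0]]]'
python3 -m creep '[[[0,0,-0.02,0,0,0],[0,0,-0.02,0,0,0],[0,0,-0.02,0,0,0]]]'
```

```text
time_s: 18.58
eef_pos: [474.9, -285.9, 190.6]
ee_rot: [0.001, 0.699, 0.715, -0.0]
force: [-1.7, 0.0, 5.0]
grip_width: 0.261
grip_force: 40.2
time_s: 18.83
eef_pos: [474.9, -286.0, 190.6]
ee_rot: [0.001, 0.699, 0.715, -0.0]
force: [-2.4, 1.8, 9.5]
grip_width: 0.267
grip_force: 40.8
```

```bash
python3 -m creep '[[[0,0,0.02,0,0,0],[0,0,0.02,0,0,0],[0,0,0.02,0,0,0],[0,0,0.02,0,0,0],[0,0,0.02,0,0,0],[0,0,0.02,0,0,0]]]' 60
python3 -m creep '[[[0,0,0.4,0,0,0],[0,0,1,0,0,0],[0,0,2,0,0,0],[0,0.4,2.6,0,0,0],[0.1,1.4,2.6,0,0,0],[0.6,2.6,2.6,0,0,0],[1,4,2.6,0,0,-0.5],[1.6,5.4,2.6,0,0,-0.5],[2.2,6.8,2.6,0,0,-0.5],[2.7,8.2,2.6,0,0,-0.5],[3.1,9.6,2.6,0,0,-0.5],[3.5,11,2.6,0,0,-0.5],[3.9,12.2,2.6,0,0,-0.5],[4.22,13.3,2.6,0,0,-0.5],[4.22,13.3,2.6,0,0,-0.5],[4.22,13.3,2.6,0,0,-0.5],[4.22,13.3,2.6,0,0,-0.5]]]' 75
python3 - <<'E'
from h import *
c=snap('wrist','w3'); snap('scene','s2'); print(ctrl.sense()['eef_pos'])
for p in ((0,60,47),(0,-60,47),(25,35,41),(25,-35,41),(-25,35,41),(-25,-35,41)):
    a=-.027;print(proj(c,(580.2+p[0]*np.cos(a)-p[1]*np.sin(a),46.2+p[0]*np.sin(a)+p[1]*np.cos(a),p[2])).round(1))
a=cv2.imread('pics/w3.png');b=cv2.imread('pics/s2.png')[90:290,:300]
b=cv2.resize(b,None,fx=1.2,fy=1.2,interpolation=cv2.INTER_CUBIC);a=cv2.resize(a[0:280,140:440],None,fx=1.45,fy=1.45,interpolation=cv2.INTER_CUBIC)
o=np.zeros((410,800,3),np.uint8);o[:a.shape[0],:a.shape[1]]=a[:410];o[:b.shape[0],440:440+b.shape[1]]=b;cv2.imwrite('pics/v3.png',o)
E
```

```text
time_s: 19.33
eef_pos: [474.7, -285.7, 189.5]
ee_rot: [-0.0, 0.699, 0.715, -0.0]
force: [-0.5, -0.2, 0.1]
grip_width: 0.699
grip_force: 0.0
time_s: 20.75
eef_pos: [580.1, 46.4, 255.1]
ee_rot: [0.0, 0.714, 0.7, -0.0]
force: [0.7, 0.7, 0.6]
grip_width: 0.875
grip_force: 0.0
[580.10132274  45.75232824 254.95961088]
[252.2 110.4]
[251.3 235.5]
[279.3 138.3]
[276.9 209.8]
[224.8 137.9]
[226.  209.5]
```

View pics/v3.png

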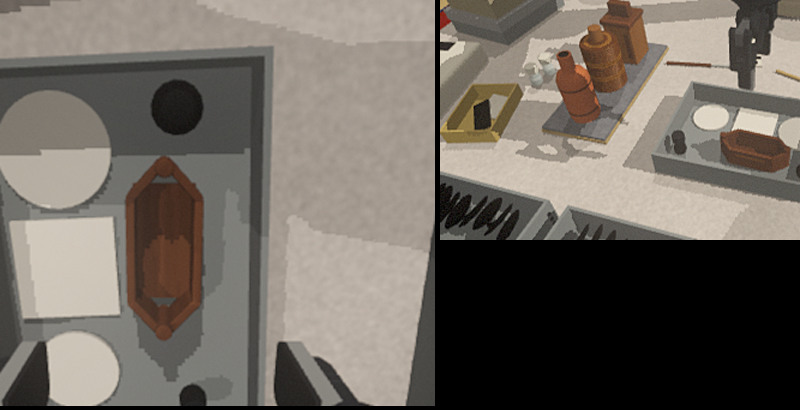

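All three pieces stand on the board. The dish tips are at about (253,108) and (253,234), so I correct by +1 mm in both x and y and go down to grip it.

```bash
python3 -m creep '[[[0.05,0.06,-1,0,0,0],[0.05,0.06,-2,0,0,0],[0.05,0.06,-3,0,0,0],[0.05,0.06,-4,0,0,0],[0.05,0.06,-5,0,0,0],[0.05,0.06,-5.8,0,0,0],[0.05,0.06,-6.4,0,0,0],[0.05,0.06,-6.8,0,0,0],[0.05,0.06,-6.8,0,0,0],[0.05,0.06,-6.8,0,0,0]]]' 66 30
python3 -m creep '[[[0,0,0,0,0,0],[0,0,0,0,0,0],[0,0,0,0,0,0],[0,0,0,0,0,0],[0,0,0,0,0,0],[0,0,0,0,0,0],[0,0,0,0,0,0]]]' 35 30
```

```text
time_s: 21.68
eef_pos: [581.7, 47.7, 85.1]
ee_rot: [0.0, 0.714, 0.7, 0.0]
force: [0.3, -0.7, -0.2]
grip_width: 0.776
grip_force: 0.0
time_s: 22.27
eef_pos: [582.1, 48.1, 86.0]
ee_rot: [0.001, 0.714, 0.7, 0.001]
force: [-0.9, -1.2, 7.2]
grip_width: 0.575
grip_force: 33.0
```

```bash
python3 -m creep '[[[0,0,0.2,0,0,0],[0,0,0.6,0,0,0],[0,0,1.2,0,0,0],[0,0,1.8,0,0,0],[0,0,2.4,0,0,0],[0,0,3,0,0,0],[-0.1,0.3,3,0,0,-0.6],[-0.4,1,3,0,0,-1.8],[-0.8,1.9,3,0,0,-3],[-1.2,2.9,3,0,0,-4.2],[-1.6,3.9,3,0,0,-5.4],[-2,4.9,3,0,0,-6.6],[-2.4,5.9,3,0,0,-7.8],[-2.8,6.9,3,0,0,-9],[-3.1,7.8,3,0,0,-10.2],[-3.4,8.5,3,0,0,-11.4],[-3.6,9,3,0,0,-12.6],[-3.75,9.3,3,0,0,-13.8],[-3.82,9.5,3,0,0,-15],[-3.82,9.5,3,0,0,-15.9]]]'
python3 -m creep '[[[0,0,0,0,0,0],[0,0,-0.4,0,0,0],[0,0,-1,0,0,0],[0,0,-1.6,0,0,0],[0,0,-2.2,0,0,0],[0,0,-2.5,0,0,0],[0,0,-2.7,0,0,0],[0,0,-2.8,0,0,0],[0,0,-2.85,0,0,0],[0,0,-2.85,0,0,0]]]'
```

```text
time_s: 23.93
eef_pos: [485.4, 286.9, 160.4]
ee_rot: [-0.0, 0.997, 0.08, 0.0]
force: [1.0, 0.2, -0.4]
grip_width: 0.583
grip_force: 32.1
time_s: 24.77
eef_pos: [486.1, 285.8, 88.7]
ee_rot: [-0.0, 0.997, 0.082, 0.0]
force: [-0.3, 0.4, -1.6]
grip_width: 0.574
grip_force: 32.2
```

```bash
python3 - <<'E'
from m import *
c=S;a=.162
for l in ((100,65),(100,-65),(-100,65),(-100,-65)): print(l,proj(c,(486.6+l[0]*np.cos(a)-l[1]*np.sin(a),286.4+l[0]*np.sin(a)+l[1]*np.cos(a),16)).round(1))
E
python3 -m creep '[[[0,0,-0.06,0,0,0],[0,0,-0.1,0,0,0],[0,0,-0.12,0,0,0],[0,0,-0.12,0,0,0]]]'
python3 -m creep '[[[0,0,-0.03,0,0,0],[0,0,-0.03,0,0,0],[0,0,-0.03,0,0,0]]]'
```

```text
(100, 65) [429.  250.9]
(100, -65) [357.5 244.3]
(-100, 65) [408.1 177.8]
(-100, -65) [349.5 173.5]
time_s: 25.1
eef_pos: [486.0, 285.8, 85.5]
ee_rot: [-0.0, 0.997, 0.082, 0.0]
force: [0.7, -0.3, -0.3]
grip_width: 0.578
grip_force: 32.2
time_s: 25.35
eef_pos: [486.1, 285.9, 85.0]
ee_rot: [-0.0, 0.997, 0.082, 0.0]
force: [-2.5, -1.3, 3.0]
grip_width: 0.584
grip_force: 32.8
```

```bash
python3 -m creep '[[[0,0,0,0,0,0],[0,0,0,0,0,0],[0,0,0,0,0,0],[0,0,0,0,0,0],[0,0,0,0,0,0],[0,0,0.3,0,0,0],[0,0,0.8,0,0,0],[0,0,1.6,0,0,0],[0,0,2.6,0,0,0],[0,0,3.8,0,0,0],[0,0,5,0,0,0],[0,0,6,0,0,0],[0,0,6.8,0,0,0],[0,0,6.8,0,0,0]]]' 66
python3 -m creep '[[[0,-1,0,0,0,1],[0,-2.2,0,0,0,2.2],[0,-3.6,0,0,0,3.5],[0,-5,0,0,0,4.8],[0,-6.4,0,0,0,6],[0,-7.8,0,0,0,7.2],[0,-9.2,0,0,0,8.4],[-0.1,-10.6,0,0,0,9.6],[-0.2,-12,0,0,0,10.8],[-0.2,-13.4,0,0,0,12],[-0.3,-14.8,0,0,0,13.2],[-0.3,-16.2,0,0,0,14.4],[-0.4,-17.6,0,0,0,15.6],[-0.4,-19,0,0,0,16.4],[-0.44,-20.4,0,0,0,16.4],[-0.44,-21.6,0,0,0,16.4],[-0.44,-22.5,0,0,0,16.4],[-0.44,-22.87,0,0,0,16.4],[-0.44,-22.87,0,0,0,16.4],[-0.44,-22.87,0,0,0,16.4]]]' 60
python3 - <<'E'
from h import *
snap('top','t2'); snap('wrist','w4'); c=load('w4'); print(proj(c,(474.9,-286,142)))
a=cv2.imread('pics/t2.png')[150:280,75:195];b=cv2.imread('pics/w4.png')
o=np.zeros((540,800,3),np.uint8);a=cv2.resize(a,None,fx=3,fy=4*.75,interpolation=cv2.INTER_CUBIC);o[:a.shape[0],:a.shape[1]]=a
b=cv2.resize(b,(430,322));o[:322,370:]=b;cv2.imwrite('pics/v4.png',o)
E
```

```text
time_s: 26.52
eef_pos: [486.9, 286.2, 259.6]
ee_rot: [-0.001, 0.997, 0.082, 0.004]
force: [1.0, -0.0, 0.4]
grip_width: 0.77
grip_force: 0.0
time_s: 28.18
eef_pos: [474.9, -285.2, 254.4]
ee_rot: [-0.001, 0.699, 0.715, 0.0]
force: [0.4, -0.8, 0.0]
grip_width: 0.704
grip_force: 0.0
[251.70251853 216.57707235]
```

View pics/v4.png

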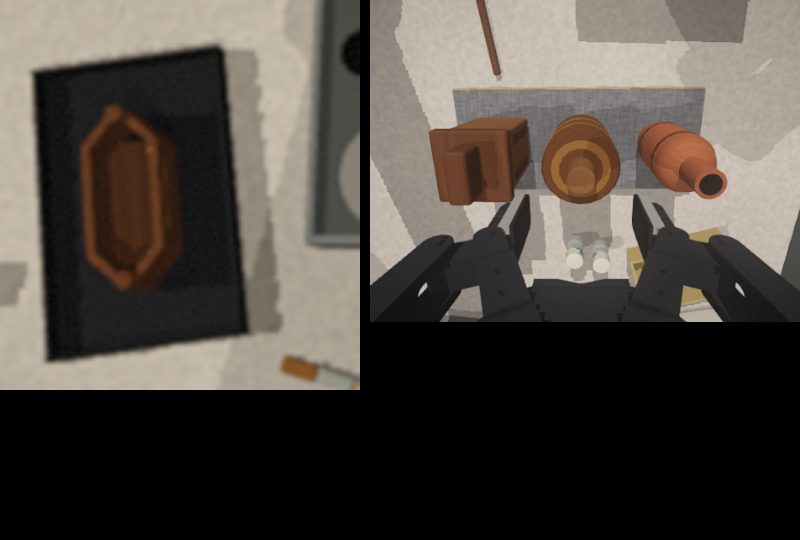

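```bash
python3 - <<'E'
from m import *
c=load('t2'); q=lambda u,v:(75+u/3-.33,150+v/3-.33)
print([back(c,*q(*t),46).round(1).tolist() for t in ((112,108),(122,286))])
ex('exam',[(c,q(33,73),(100,65,16)),(c,q(47,360),(-100,65,10)),(c,q(220,47),(100,-65,10)),(c,q(247,330),(-100,-65,0))],[486,286,.16])
E
python3 -m creep '[[[0,0,-0.7,0,0,0],[0,-0.03,-1.4,0,0,0],[0,-0.03,-1.9,0,0,0],[0,-0.03,-2.3,0,0,0],[0,-0.03,-2.56,0,0,0],[0,-0.03,-2.56,0,0,0],[0,-0.03,-2.56,0,0,0]]]'
python3 -m creep '[[[0,0,0,0,0,0],[0,0,0,0,0,0],[0,0,0,0,0,0],[0,0,0,0,0,0],[0,0,0,0,0,0],[0,0,0,0,0,0],[0,0,0,0,0,0],[0,0,0,0,0,0],[0,0,0,0,0,0]]]' 5 40
```

```text
[[541.9, 293.9, 46.0], [427.0, 275.6, 46.0]]
exam [4.86665e+02 2.86510e+02 1.59000e-01] [[-0.9, -1.8], [0.0, 0.6], [0.3, -0.8], [0.4, 1.4]]
time_s: 28.87
eef_pos: [475.2, -286.4, 191.0]
ee_rot: [0.0, 0.698, 0.716, 0.0]
force: [-0.5, 0.0, 0.6]
grip_width: 0.701
grip_force: 0.0
time_s: 29.62
eef_pos: [475.0, -286.9, 191.3]
ee_rot: [0.0, 0.699, 0.715, -0.0]
force: [-2.1, 1.3, 5.5]
grip_width: 0.262
grip_force: 39.2
```

```bash
python3 -m creep '[[[0,0,0.2,0,0,0],[0,0,0.6,0,0,0],[0,0,1.2,0,0,0],[0,0,1.8,0,0,0],[0,0,2.4,0,0,0],[0,0.4,2.8,0,0,0],[0,1.2,2.8,0,0,0],[0,2.3,2.8,0,0,0],[0,3.6,2.8,0,0,0],[0.1,5,2.8,0,0,0],[0.2,6.4,2.8,0,0,0],[0.4,7.8,2.8,0,0,0],[0.6,9.2,2.8,0,0,0],[0.8,10.6,2.8,0,0,0],[1,12,2.8,0,0,0],[1.2,13.3,2.8,0,0,0],[1.28,14.5,2.8,0,0,0],[1.28,15.4,2.8,0,0,0],[1.28,15.91,2.8,0,0,0],[1.28,15.91,2.8,0,0,0]]]'
python3 -m creep '[[[0,0,0,0,0,0],[0,0,-0.4,0,0,0],[0,0,-1,0,0,0],[0,0,-1.6,0,0,0],[0,0,-2.1,0,0,0],[0,0,-2.5,0,0,0],[0,0,-2.7,0,0,0],[0,0,-2.8,0,0,0],[0,0,-2.8,0,0,0],[0,0,-2.8,0,0,0]]]'
```

```text
time_s: 31.28
eef_pos: [506.1, 113.8, 260.7]
ee_rot: [-0.0, 0.698, 0.717, 0.0]
force: [0.1, -0.0, -2.9]
grip_width: 0.262
grip_force: 39.5
time_s: 32.12
eef_pos: [507.2, 110.9, 191.1]
ee_rot: [0.0, 0.699, 0.715, 0.0]
force: [0.1, 0.1, -2.2]
grip_width: 0.266
grip_force: 39.5
```

```bash
python3 -m creep '[[[0,0,-0.04,0,0,0],[0,0,-0.08,0,0,0],[0,0,-0.1,0,0,0],[0,0,-0.1,0,0,0]]]'
python3 -m creep '[[[0,0,-0.03,0,0,0],[0,0,-0.03,0,0,0],[0,0,-0.03,0,0,0]]]'
```

```text
time_s: 32.45
eef_pos: [507.0, 111.1, 188.4]
ee_rot: [0.0, 0.699, 0.715, 0.0]
force: [-0.2, -0.0, -1.0]
grip_width: 0.262
grip_force: 39.8
time_s: 32.7
eef_pos: [507.1, 111.1, 188.3]
ee_rot: [0.0, 0.699, 0.715, 0.0]
force: [-3.3, 0.4, 5.5]
grip_width: 0.262
grip_force: 40.4
```

```bash
python3 -m creep '[[[0,0,0,0,0,0],[0,0,0,0,0,0],[0,0,0,0,0,0],[0,0,0,0,0,0],[0,0,0,0,0,0],[0,0,0,0,0,0]]]' 60
python3 -m creep '[[[0,0,0.4,0,0,0],[0,0,1,0,0,0],[0,0,2,0,0,0],[-0.2,-0.8,2.6,0,0,0],[-0.6,-2,2.6,0,0,0],[-1,-3.4,2.6,0,0,0],[-1.5,-4.8,2.6,0,0,0],[-2,-6.2,2.6,0,0,0],[-2.4,-7.6,2.6,0,0,0],[-2.9,-9,2.6,0,0,0],[-3.3,-10.4,2.6,0,0,0],[-3.7,-11.8,2.6,0,0,0],[-4.1,-13,2.6,0,0,0],[-4.5,-14.2,2.6,0,0,0],[-4.8,-15.2,2.6,0,0,0],[-5.08,-15.94,2.6,0,0,0],[-5.08,-15.94,2.6,0,0,0],[-5.08,-15.94,2.6,0,0,0]]]'
python3 -m creep '[[[0,0,-0.7,0,0,0],[0,0,-1.4,0,0,0],[0,0,-1.9,0,0,0],[0,0,-2.3,0,0,0],[0,0,-2.5,0,0,0],[0,0,-2.5,0,0,0],[0,0,-2.5,0,0,0]]]'
```

```text
time_s: 33.2
eef_pos: [507.0, 111.0, 187.4]
ee_rot: [-0.0, 0.699, 0.715, -0.0]
force: [0.9, 0.2, 0.3]
grip_width: 0.702
grip_force: 0.0
time_s: 34.7
eef_pos: [379.7, -287.9, 252.8]
ee_rot: [0.0, 0.699, 0.715, 0.0]
force: [0.0, -0.6, -0.9]
grip_width: 0.706
grip_force: 0.0
time_s: 35.28
eef_pos: [380.3, -287.3, 190.4]
ee_rot: [0.0, 0.698, 0.716, -0.0]
force: [0.3, 0.4, 0.1]
grip_width: 0.703
grip_force: 0.0
```

```bash
python3 -m creep '[[[0,0,0,0,0,0],[0,0,0,0,0,0],[0,0,0,0,0,0],[0,0,0,0,0,0],[0,0,0,0,0,0],[0,0,0,0,0,0],[0,0,0,0,0,0],[0,0,0,0,0,0],[0,0,0,0,0,0]]]' 5 40
python3 -m creep '[[[0,0,0.2,0,0,0],[0,0,0.6,0,0,0],[0,0,1.2,0,0,0],[0,0,1.8,0,0,0],[0,0,2.4,0,0,0],[0.1,0.3,2.8,0,0,0],[0.4,1,2.8,0,0,0],[0.8,2,2.8,0,0,0],[1.3,3.1,2.8,0,0,0],[1.8,4.3,2.8,0,0,0],[2.3,5.5,2.8,0,0,0],[2.8,6.7,2.8,0,0,0],[3.3,7.9,2.8,0,0,0],[3.8,9.1,2.8,0,0,0],[4.3,10.3,2.8,0,0,0],[4.7,11.4,2.8,0,0,0],[5,12.2,2.8,0,0,0],[5.2,12.6,2.8,0,0,0],[5.2,12.6,2.8,0,0,0],[5.2,12.6,2.8,0,0,0]]]'
python3 -m creep '[[[0,0,0,0,0,0],[0,0,-0.4,0,0,0],[0,0,-1,0,0,0],[0,0,-1.6,0,0,0],[0,0,-2.1,0,0,0],[0,0,-2.5,0,0,0],[0,0,-2.7,0,0,0],[0,0,-2.8,0,0,0],[0,0,-2.8,0,0,0],[0,0,-2.8,0,0,0]]]'
```

```text
time_s: 36.03
eef_pos: [380.2, -287.6, 190.4]
ee_rot: [0.001, 0.699, 0.715, 0.0]
force: [0.8, -0.3, 5.4]
grip_width: 0.202
grip_force: 40.4
time_s: 37.7
eef_pos: [509.7, 27.6, 259.8]
ee_rot: [-0.0, 0.698, 0.716, -0.0]
force: [-0.7, -0.5, -3.0]
grip_width: 0.198
grip_force: 39.4
time_s: 38.53
eef_pos: [510.2, 27.4, 190.3]
ee_rot: [0.0, 0.699, 0.715, 0.0]
force: [0.3, -1.0, -2.3]
grip_width: 0.203
grip_force: 39.4
```

```bash
python3 -m creep '[[[0,0,-0.04,0,0,0],[0,0,-0.08,0,0,0],[0,0,-0.1,0,0,0],[0,0,-0.1,0,0,0]]]'
python3 -m creep '[[[0,0,-0.03,0,0,0],[0,0,-0.03,0,0,0],[0,0,-0.03,0,0,0]]]'
```

```text
time_s: 38.87
eef_pos: [509.9, 27.6, 187.4]
ee_rot: [0.0, 0.699, 0.715, 0.0]
force: [-0.9, -0.4, -3.2]
grip_width: 0.2
grip_force: 39.4
time_s: 39.12
eef_pos: [510.1, 27.6, 187.3]
ee_rot: [0.0, 0.699, 0.715, 0.0]
force: [-1.5, 0.8, 5.6]
grip_width: 0.202
grip_force: 40.6
```

```bash
python3 -m creep '[[[0,0,0,0,0,0],[0,0,0,0,0,0],[0,0,0,0,0,0],[0,0,0,0,0,0],[0,0,0,0,0,0],[0,0,0,0,0,0]]]' 60
python3 -m creep '[[[0,0,0.4,0,0,0],[0,0,1,0,0,0],[0,0,2,0,0,0],[0.2,-1,2.6,0,0,0],[0.5,-2.2,2.6,0,0,0],[0.8,-3.6,2.6,0,0,0],[1,-5,2.6,0,0,0],[1.3,-6.4,2.6,0,0,0],[1.6,-7.8,2.6,0,0,0],[1.8,-9.2,2.6,0,0,0],[2,-10.5,2.6,0,0,0],[2.2,-11.5,2.6,0,0,0],[2.38,-12.2,2.6,0,0,0],[2.38,-12.44,2.6,0,0,0],[2.38,-12.44,2.6,0,0,0],[2.38,-12.44,2.6,0,0,0]]]'
python3 -m creep '[[[0,0,-0.6,0,0,0],[0,0,-1.2,0,0,0],[0,0,-1.7,0,0,0],[0,0,-2.1,0,0,0],[0,0,-2.32,0,0,0],[0,0,-2.32,0,0,0],[0,0,-2.32,0,0,0]]]'
python3 -m creep '[[[0,0,0,0,0,0],[0,0,0,0,0,0],[0,0,0,0,0,0],[0,0,0,0,0,0],[0,0,0,0,0,0],[0,0,0,0,0,0],[0,0,0,0,0,0],[0,0,0,0,0,0],[0,0,0,0,0,0]]]' 5 40
```

```text
time_s: 39.62
eef_pos: [510.0, 27.5, 186.6]
ee_rot: [-0.0, 0.699, 0.715, -0.0]
force: [0.9, 1.0, -0.1]
grip_width: 0.701
grip_force: 0.0
time_s: 40.95
eef_pos: [569.4, -282.6, 251.9]
ee_rot: [-0.0, 0.699, 0.716, 0.0]
force: [-0.4, 0.6, -0.7]
grip_width: 0.703
grip_force: 0.0
time_s: 41.53
eef_pos: [569.6, -283.1, 194.2]
ee_rot: [0.0, 0.699, 0.716, 0.0]
force: [-0.8, -0.0, 0.5]
grip_width: 0.699
grip_force: 0.0
time_s: 42.28
eef_pos: [569.7, -283.6, 194.4]
ee_rot: [0.001, 0.699, 0.715, 0.0]
force: [1.2, 0.6, 5.4]
grip_width: 0.264
grip_force: 39.5
```

```bash
python3 -m creep '[[[0,0,0.2,0,0,0],[0,0,0.6,0,0,0],[0,0,1.2,0,0,0],[0,0,1.8,0,0,0],[0,0,2.4,0,0,0],[-0.1,0.3,2.8,0,0,0],[-0.3,1,2.8,0,0,0],[-0.5,2,2.8,0,0,0],[-0.8,3,2.8,0,0,0],[-1,4,2.8,0,0,0],[-1.3,5,2.8,0,0,0],[-1.5,6,2.8,0,0,0],[-1.8,7,2.8,0,0,0],[-2,8,2.8,0,0,0],[-2.2,8.7,2.8,0,0,0],[-2.3,9.1,2.8,0,0,0],[-2.3,9.1,2.8,0,0,0],[-2.3,9.1,2.8,0,0,0]]]'
python3 -m creep '[[[0,0,0,0,0,0],[0,0,-0.4,0,0,0],[0,0,-1,0,0,0],[0,0,-1.6,0,0,0],[0,0,-2.1,0,0,0],[0,0,-2.5,0,0,0],[0,0,-2.7,0,0,0],[0,0,-2.8,0,0,0],[0,0,-2.8,0,0,0],[0,0,-2.8,0,0,0]]]'
python3 -m creep '[[[0,0,-0.04,0,0,0],[0,0,-0.08,0,0,0],[0,0,-0.1,0,0,0],[0,0,-0.1,0,0,0]]]'
```

```text
time_s: 43.78
eef_pos: [512.0, -56.1, 263.8]
ee_rot: [0.0, 0.698, 0.716, -0.0]
force: [0.8, -0.6, -3.0]
grip_width: 0.268
grip_force: 39.6
time_s: 44.62
eef_pos: [512.2, -56.1, 194.0]
ee_rot: [0.0, 0.699, 0.715, 0.0]
force: [-0.3, 0.5, -4.0]
grip_width: 0.268
grip_force: 39.5
time_s: 44.95
eef_pos: [512.1, -56.0, 191.4]
ee_rot: [0.0, 0.699, 0.715, 0.0]
force: [1.1, 0.2, -2.7]
grip_width: 0.266
grip_force: 39.8
```

```bash
python3 -m creep '[[[0,0,-0.03,0,0,0],[0,0,-0.03,0,0,0],[0,0,-0.03,0,0,0]]]'
python3 -m creep '[[[0,0,-0.02,0,0,0],[0,0,-0.02,0,0,0],[0,0,-0.02,0,0,0]]]'
```

```text
time_s: 45.2
eef_pos: [512.3, -56.0, 191.3]
ee_rot: [0.001, 0.699, 0.716, 0.0]
force: [-0.5, 1.7, 5.4]
grip_width: 0.269
grip_force: 40.5
time_s: 45.45
eef_pos: [512.3, -56.0, 191.3]
ee_rot: [0.001, 0.699, 0.715, 0.0]
force: [-3.0, 1.8, 10.3]
grip_width: 0.268
grip_force: 41.1
```

The bottle is down. I'm releasing it, pulling the arm clear and checking.

```bash
python3 -m creep '[[[0,0,0.02,0,0,0],[0,0,0.02,0,0,0],[0,0,0.02,0,0,0],[0,0,0.02,0,0,0],[0,0,0.02,0,0,0],[0,0,0.02,0,0,0]]]' 60
python3 -m creep '[[[0,0,0.4,0,0,0],[0,0,1,0,0,0],[0,0,2,0,0,0],[0,0,3,0,0,0],[-0.2,-1,4,0,0,0],[-0.8,-2.2,4,0,0,0],[-1.5,-3.4,4,0,0,0],[-2,-4.6,4,0,0,0],[-2.5,-5.8,4,0,0,0],[-3,-7,4,0,0,0],[-3.5,-8.2,4,0,0,0],[-4,-9.4,4,0,0,0],[-4,-10,4,0,0,0],[-4,-10,4,0,0,0],[-4,-10,4,0,0,0]]]'
python3 - <<'E'
from h import *
snap('top','t3'); crop('t3',70,130,255,130,3.1,'v5'); snap('scene','s5'); crop('s5',170,125,270,140,2.9,'v6')
print(ctrl.sense()['dq'])
E
```

```text
time_s: 45.95
eef_pos: [512.0, -56.0, 190.3]
ee_rot: [-0.0, 0.699, 0.715, -0.0]
force: [-0.5, 0.1, -0.1]
grip_width: 0.7
grip_force: 0.0
time_s: 47.2
eef_pos: [411.8, -306.1, 290.8]
ee_rot: [0.0, 0.699, 0.715, 0.0]
force: [0.5, 0.4, 0.2]
grip_width: 0.705
grip_force: 0.0
[ 0.01028967 -0.00359109  0.00352902 -0.0018068  -0.00221273 -0.00318   ]
```

View pics/v5.png

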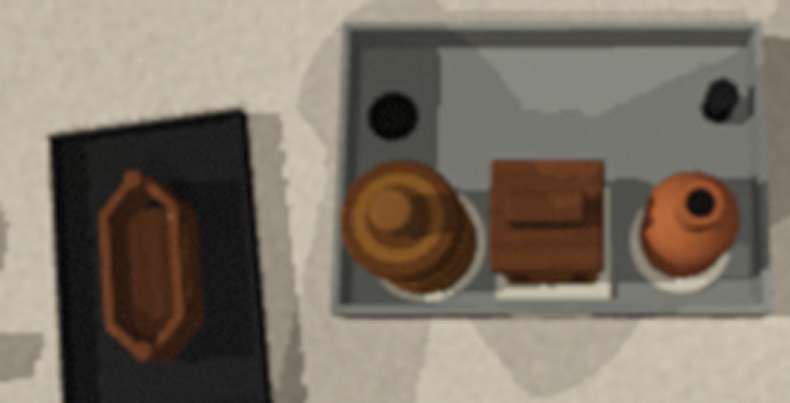

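View pics/v6.png

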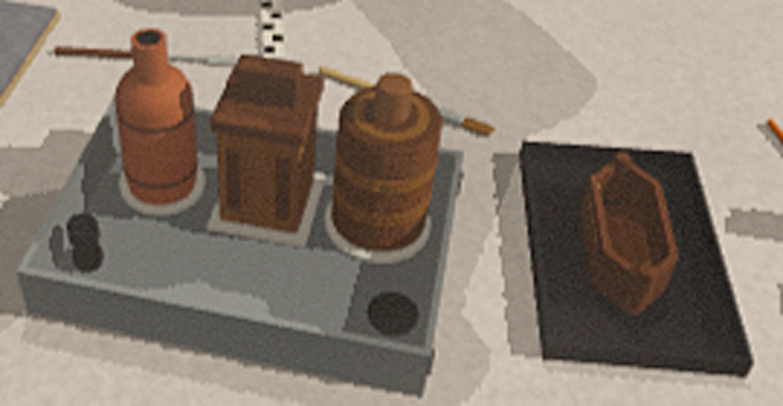

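All three pieces stand back on their pads. The knob at (390,209) and the bottle mouth at (700,203) are where they started, to within about 1 px. The dish is upright in the middle of the exam tray.

```bash
python3 -c "
from rig import ctrl
print(ctrl.finish_job())"
```

```text
the job is handed in; nothing more can be done
None
```

I've handed the job in: in the final pictures the dish lies upright, lengthwise and about 3 mm off the middle of the examination tray, and the basket, box and bottle stand upright on their own pads with the arm clear; no verdict came back.

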